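# Lay out the copper finishing electrodes with their mould inserts

### The job

Roughing with graphite is done: get the four jobs ready for the finishing burn. Of the loose electrodes standing on the open bench (not the stock in the bins and boxes), set each of the four copper ones, upright and without dropping it, flat on the floor of the empty bay of the job tray whose steel insert has the cavity of the same shape (round, cross, twin ribs, angle). Leave the black graphite electrodes standing where they are.

Things in the scene. Friction and masses are not known exactly. Their poses are not given: they have to be found in the camera images.
- cu_round: Copper (orange-red) electrode, a round boss, 32 mm across, on a steel holder block 40 x 40 mm, 44 mm tall, with flat upright sides to grip; nothing overhangs it. 66 mm tall in all, the top 22 mm being the electrode. Origin: centre of the underside; z up, x and y square to the block's sides. About 0.42 kg, loose on the bench.
- cu_cross: Copper (orange-red) electrode, a plus-shaped cross of bars 33 x 10 mm, on a steel holder block 40 x 40 mm, 44 mm tall, with flat upright sides to grip; nothing overhangs it. 66 mm tall in all, the top 22 mm being the electrode. Origin: centre of the underside; z up, x and y square to the block's sides. About 0.42 kg, loose on the bench.
- cu_ribs: Copper (orange-red) electrode, two parallel ribs 33 x 9 mm, 12 mm apart, on a steel holder block 40 x 40 mm, 44 mm tall, with flat upright sides to grip; nothing overhangs it. 66 mm tall in all, the top 22 mm being the electrode. Origin: centre of the underside; z up, x and y square to the block's sides. About 0.42 kg, loose on the bench.
- cu_angle: Copper (orange-red) electrode, an L-shaped angle with legs 33 x 10 mm, on a steel holder block 40 x 40 mm, 44 mm tall, with flat upright sides to grip; nothing overhangs it. 66 mm tall in all, the top 22 mm being the electrode. Origin: centre of the underside; z up, x and y square to the block's sides. About 0.42 kg, loose on the bench.
- gr_round: Graphite (matt black) electrode, a round boss, 32 mm across, on a steel holder block 40 x 40 mm, 44 mm tall, with flat upright sides to grip; nothing overhangs it. 66 mm tall in all, the top 22 mm being the electrode. Origin: centre of the underside; z up, x and y square to the block's sides. About 0.34 kg, loose among the copper ones; not wanted.
- gr_cross: Graphite (matt black) electrode, a plus-shaped cross of bars 33 x 10 mm, on a steel holder block 40 x 40 mm, 44 mm tall, with flat upright sides to grip; nothing overhangs it. 66 mm tall in all, the top 22 mm being the electrode. Origin: centre of the underside; z up, x and y square to the block's sides. About 0.34 kg, loose among the copper ones; not wanted.
- job_round: Blue fixed tray 164 x 76, walls 12 high, 4 thick. Far bay: steel insert 64 x 64, top 33 above the bench, with a dark round cavity (as a round boss, 32 mm across). Near bay: 68 x 68 inside, empty. Origin: centre of the near bay at bench level (its floor is 3 higher); x points to the insert (centre at x = 85, near face at x = 53), y across the tray. All mm.
- job_cross: Blue fixed tray 164 x 76, walls 12 high, 4 thick. Far bay: steel insert 64 x 64, top 33 above the bench, with a dark cross cavity (as a plus-shaped cross of bars 33 x 10 mm). Near bay: 68 x 68 inside, empty. Origin: centre of the near bay at bench level (its floor is 3 higher); x points to the insert (centre at x = 85, near face at x = 53), y across the tray. All mm.
- job_ribs: Blue fixed tray 164 x 76, walls 12 high, 4 thick. Far bay: steel insert 64 x 64, top 33 above the bench, with a dark ribs cavity (as two parallel ribs 33 x 9 mm, 12 mm apart). Near bay: 68 x 68 inside, empty. Origin: centre of the near bay at bench level (its floor is 3 higher); x points to the insert (centre at x = 85, near face at x = 53), y across the tray. All mm.
- job_angle: Blue fixed tray 164 x 76, walls 12 high, 4 thick. Far bay: steel insert 64 x 64, top 33 above the bench, with a dark angle cavity (as an L-shaped angle with legs 33 x 10 mm). Near bay: 68 x 68 inside, empty. Origin: centre of the near bay at bench level (its floor is 3 higher); x points to the insert (centre at x = 85, near face at x = 53), y across the tray. All mm.
There are look-alikes about, which are no part of the job. Leave any pink look-alike of the cu_ribs alone.

How it is judged:
By the outcome, as a careful person would: the job done as asked, in the order asked, and still so for the second after the job is handed in, with the robot touching nothing.
It also fails if it takes over 96 s, if anything falls off the work surface, if the arm or the gripper's body presses on something with over 40 N, if the wrist force passes 120 N, or if a joint passes its speed limit or range.

### The arm

A 7-joint arm with a two-finger parallel gripper is mounted at the origin on the work surface. World frame = base frame: x ahead of the robot, y to its left, z up, the work surface at z = 0. Lengths are in mm, angles in rad, forces in N, time in s.
With the tool pointing down it reaches from about 425 to 950 mm from the base axis. Payload 16.7 kg.
Tool frame: the origin (TCP) lies midway between the tips of the shut fingers; the grasp point (between the pads) lies 19 mm behind it (manip.grasp_offset is the distance from the TCP to the grasp point, in mm); z points along the fingers, x is the direction in which the jaws open and shut, and the axes are right-handed (so a half turn about z gives the same grasp; the last joint's range is limited). The gripper opens to 94 mm and grips with 3 to 60 N. Pads are 16 mm wide; open, the fingers measure 119 mm over their backs; the gripper's body (75 mm by 177 mm) begins 78 mm behind the grasp point.
Start: joints at [1.133, 0.426, 0.074, 1.606, -0.034, 1.111, -0.067], TCP at [192.211, -647.016, 205.467] pointing down, gripper open.
Joint ranges: [-2.85, 2.85], [-0.5, 2.14], [-1.23, 1.37], [0.21, 2.46], [-1.02, 4.16], [0.16, 2.05], [-2.73, 2.73]. Speed limits (rad/s): [1.89, 1.89, 2.39, 2.39, 3.01, 3.01, 3.01].

### API

Orientations are given as a unit quaternion [w, x, y, z].
In Python, from plant import manip gives the robot as it stands.
- The arm moves only by the tool carry_out, never from a script. Its argument "motion" is a list of rows, each a list of 4 numbers: the shift along the world's x, y, z in m, then the turn about the world's z in rad. In form: [[dx, dy, dz, twist], ...]. A call has 1 to 8 rows; each row is the pose to reach, as a shift and turn from the pose commanded when the call began; what a row does not reach only later rows make up. A row lasts 1/12 s, in which the tool goes at most 41.7 mm and 7.16 degrees, less where a joint would pass 70% of its speed; a pose out of reach is approached as far as the arm can. A call with a gripper value outside its range is refused whole. "grip" is the opening, from 0 (shut) to 1 (fully open), set as the call begins (left out, the last holds). The fingers move at their own pace and stop on an object; the grip force is fixed at half the most. Time passes only in rows, so rows that repeat a pose let the fingers close. It gives the time, the measured TCP pose, the force and the opening at its end, in the units of the state.
- manip.get_state(): the state, without advancing time (a new reading comes with each control period).
- manip.capture(name): name is "scene" or "side" or "wrist"; returns (picture, depth): 480x640x3 uint8, blue, green, red; 480x640 float32, mm along the optical axis (not along the pixel's ray), 0 where there is no reading.
- manip.camera_model(name): a dict with "vfov" (degrees; the focal length in pixels is half the picture's height over the tangent of half this angle, whatever the lens; pixels are square), "cx", "cy" (the principal point, pixels), "dist_coeffs" ([k1, k2, p1, p2, k3] as OpenCV has them; the pictures are not rectified), "cam_to_world" (4x4, takes a point from camera to world coordinates); the wrist camera has in their place "T_tool_cam" (4x4, takes a point from camera to tool coordinates, whose origin is the TCP and whose axes are the tool frame's). Camera axes: x right, y down, z forward; pixel columns grow to the right and rows downward; lengths in mm; the calibration is good to about 2 mm. A picture is of the moment at which its call begins: read the wrist's pose just before it. camera_model takes no time and is no camera call.
- manip.job_done(): hands the job in, once; it reports no verdict.
The state is a dict: "time_s": time; "joint_pos": joint angles; "joint_vel": joint speeds; "tau": joint torques, N m; "eef_pos": TCP position; "tool_rot": TCP orientation; "ft_force": force on the tool from outside, world axes, zero at the start; "torque": the same for the moment, N m; "grip_width": opening from 0.0 (shut) to 1.0 (fully open).
Only numpy, scipy, OpenCV 4.12 (cv2) and the standard library are available. Lean on these libraries where they do the work, as an engineer would, in place of code of your own. Each camera call takes 0.05 s, during which the arm holds its last target. There are 200 camera calls.

## Working session

There is one attempt and no reset: what is moved stays moved. The work goes in short steps, Python scripts to look and compute and a tool call to move; the robot and the scene stay as the last step left them, time stands still between calls to the robot, and variables do not carry over. Pictures are saved under pics/ and viewed, about 12 in all and at most 16, crops included, and the job is handed in when it is done.

Besides the shell and the picture viewer there is one more tool, called after "Request:" as a command line: name --pt "numbers of a row" for each row, then --argument value for the rest. carry_out: Moves the arm, as the interface text tells. Its arguments: {"type":"object","properties":{"motion":{"type":"array"},"grip":{"type":"number"}},"required":["motion"]}

```bash
ls; mkdir -p pics; cat > h.py <<'E'
import numpy as np, cv2
from scipy.spatial.transform import Rotation as R
from plant import manip
def K(m):
    f=240/np.tan(np.radians(m["vfov"])/2); return np.array([[f,0,m["cx"]],[0,f,m["cy"]],[0,0,1.]])
def T(name,st=None):
    m=manip.camera_model(name)
    if "cam_to_world" in m: return np.array(m["cam_to_world"])
    st=st or manip.get_state(); W=np.eye(4); q=st["tool_rot"]
    W[:3,:3]=R.from_quat([q[1],q[2],q[3],q[0]]).as_matrix(); W[:3,3]=st["eef_pos"]
    return W@np.array(m["T_tool_cam"])
def shot(name,fn):
    t=T(name); p,d=manip.capture(name); cv2.imwrite(f"pics/{fn}.png",p); np.savez(f"pics/{fn}.npz",d=d,t=t,n=name); return p,d,t
def px2w(fn,uv,z=None):
    "pixels to world at plane z, or by depth"
    s=np.load(f"pics/{fn}.npz"); m=manip.camera_model(str(s["n"])); t=s["t"]; uv=np.array(uv,float).reshape(-1,1,2)
    n=cv2.undistortPoints(uv,K(m),np.array(m["dist_coeffs"],float)).reshape(-1,2)
    out=[]
    for (x,y),(u,v) in zip(n,uv.reshape(-1,2)):
        r=t[:3,:3]@[x,y,1]; k=(z-t[2,3])/r[2] if z is not None else s["d"][int(round(v)),int(round(u))]
        out.append(t[:3,3]+k*r)
    return np.round(np.array(out),1)
E
python3 - <<'E'
from h import *
print(manip.get_state())
for n in("scene","side","wrist"):
    shot(n,n+"0"); print(n,manip.camera_model(n)["vfov"],np.round(T(n),2).tolist())
E
```

```text
pics
{'time_s': 0.0, 'joint_pos': array([ 1.13255045,  0.4267388 ,  0.07382493,  1.60655892, -0.0341125 ,
        1.11078015, -0.06709681]), 'joint_vel': array([-1.15362501e-03,  2.44137353e-04, -1.88902562e-04, -9.00634385e-04,
        5.24842689e-04, -7.42020199e-04, -5.52573587e-05]), 'tau': array([-5.07864261e-04, -9.35820508e+01,  3.66788350e+00, -4.54202628e+01,
       -4.85846924e-02,  1.96021737e-02,  8.75824912e-05]), 'eef_pos': array([ 192.08329031, -646.66771885,  204.79151289]), 'tool_rot': array([-3.38512745e-04,  8.01480260e-01, -5.98020917e-01, -5.11492963e-04]), 'ft_force': array([-0.87791951,  0.52117927, -0.69822394]), 'torque': array([ 0.01230262, -0.02791664, -0.02956505]), 'grip_width': 1.0024359407417571}
scene 43.414807520329546 [[-0.84, 0.33, -0.44, 1066.27], [0.55, 0.49, -0.67, 884.74], [-0.0, -0.81, -0.59, 717.82], [0.0, 0.0, 0.0, 1.0]]
side 57.63329744000862 [[-0.98, -0.15, 0.13, 406.49], [-0.2, 0.66, -0.72, 812.04], [0.02, -0.74, -0.68, 705.4], [0.0, 0.0, 0.0, 1.0]]
wrist 70.70983359484104 [[0.28, -0.93, -0.24, 260.66], [-0.96, -0.28, -0.07, -626.85], [0.0, 0.25, -0.97, 383.81], [0.0, 0.0, 0.0, 1.0]]
```

View pics/scene0.png

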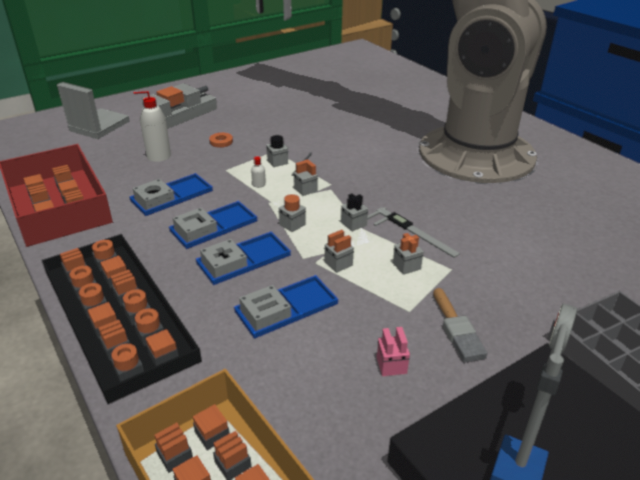

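View pics/side0.png

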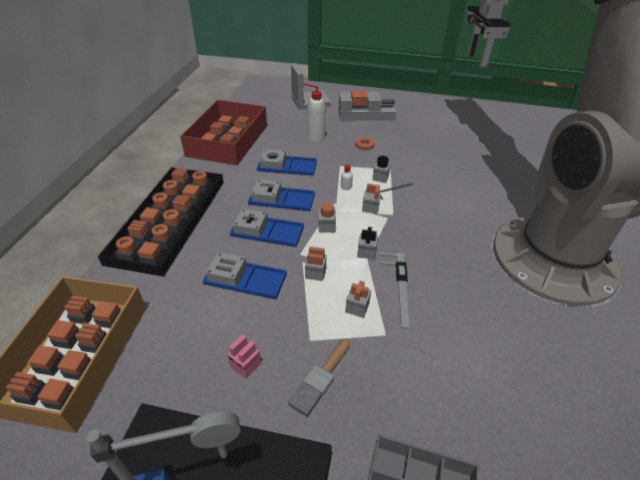

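Loose copper in the scene picture: angle? (306,177), round (292,212), ribs (339,250), cross (408,252). Lookalikes: graphite round (277,150) and cross (354,211), pink ribs (394,352), binned stock, and copper in the vice (172,98). Trays top to bottom: round (172,192), angle? (213,222), cross (243,256), ribs (286,303). I'll check this in a close crop.

```bash
python3 - <<'E'
from h import *
a=cv2.imread("pics/side0.png")[140:320,195:415]
cv2.imwrite("pics/c1.png",cv2.resize(a,None,fx=3.3,fy=3.3,interpolation=cv2.INTER_CUBIC))
for n,P in {"cu":[(306,168),(292,201),(339,240),(408,242)],"gr":[(277,141),(354,202)]}.items(): print(n,px2w("scene0",P,66))
print("trays near-bay,insert",px2w("scene0",[(192,186),(236,217),(267,248),(312,295)],3),px2w("scene0",[(153,193),(195,222),(223,258),(264,306)],33))
E
```

```text
cu [[454.3 -72.2  66. ]
 [548.3  22.2  66. ]
 [545.6 179.3  66. ]
 [445.5 252.7  66. ]]
gr [[ 442.6 -214.6   66. ]
 [ 447.9   93.    66. ]]
trays near-bay,insert [[ 654.  -238.5    3. ]
 [ 628.5  -73.5    3. ]
 [ 627.6   55.1    3. ]
 [ 629.4  217.7    3. ]] [[ 752.3 -210.8   33. ]
 [ 722.8  -62.5   33. ]
 [ 728.2   71.7   33. ]
 [ 729.1  224.6   33. ]]
```

View pics/c1.png

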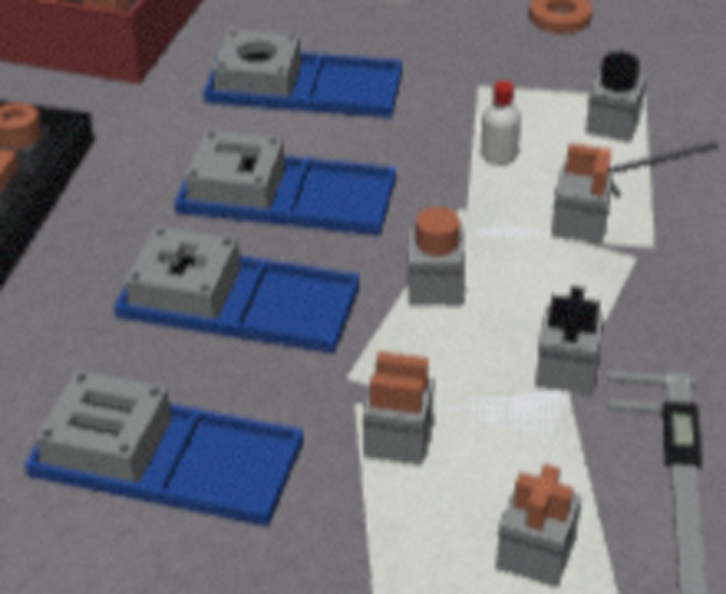

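The crop confirms the choices. From top to bottom the trays are round, angle, cross and ribs. The copper angle stands by a scriber, and the others are as listed. Next I move above the middle for one wrist overview.

Request:
carry_out --pt "0.018 0.037 0.01 0" --pt "0.036 0.074 0.02 0" --pt "0.054 0.111 0.03 0" --pt "0.072 0.148 0.04 0" --pt "0.09 0.185 0.05 0" --pt "0.108 0.222 0.06 0" --pt "0.126 0.259 0.07 0" --pt "0.144 0.296 0.08 0" --grip 1

```text
time_s: 0.82
eef_pos: [334.2, -353.8, 284.6]
tool_rot: [0.0, 0.801, -0.598, 0.0]
ft_force: [1.6, -0.3, 0.8]
grip_width: 0.999
```

Request:
carry_out --pt "0.02 0.036 0 0" --pt "0.04 0.072 0 0" --pt "0.06 0.108 0 0" --pt "0.08 0.144 0 -0.05" --pt "0.1 0.18 0 -0.1" --pt "0.12 0.216 0 -0.15" --pt "0.14 0.252 0 -0.2" --pt "0.16 0.288 0 -0.28"

```text
time_s: 1.48
eef_pos: [494.3, -65.8, 284.3]
tool_rot: [-0.0, 0.709, -0.705, 0.0]
ft_force: [0.9, -1.2, -0.2]
grip_width: 0.998
```

Request:
carry_out --pt "0.02 0.04 0.01 0" --pt "0.03 0.08 0.02 0" --pt "0.03 0.08 0.02 0" --pt "0.03 0.08 0.02 0"

```text
time_s: 1.82
eef_pos: [524.5, 15.4, 304.5]
tool_rot: [-0.001, 0.712, -0.702, -0.0]
ft_force: [0.3, 0.2, -0.1]
grip_width: 1.001
```

```bash
python3 - <<'E'
from h import *
shot("wrist","w1")
E
```

```text
(no output)
```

View pics/w1.png

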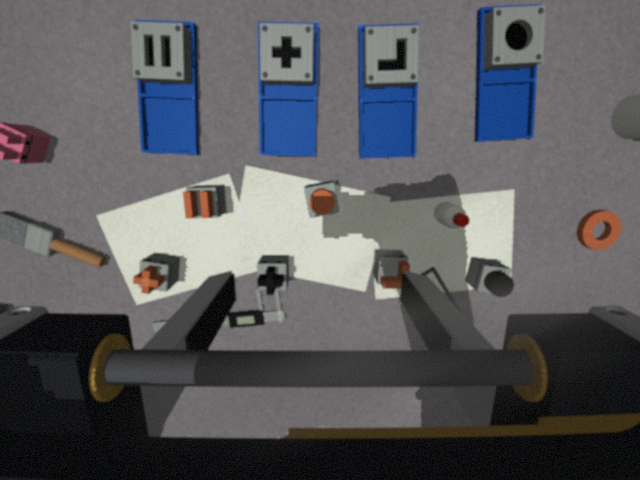

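The overview shows the trays left to right: ribs (168,88), cross (288,88), angle (388,90), round (510,75). The electrodes are ribs (205,202), cross (152,275), round (322,198) and angle (393,270). I'll measure them from depth.

```bash
cat > m.py <<'E'
from h import *
def cloud(fn):
    s=np.load(f"pics/{fn}.npz"); m=manip.camera_model(str(s["n"])); d=s["d"]; v,u=np.mgrid[0:480,0:640]
    n=cv2.undistortPoints(np.stack([u,v],-1).reshape(-1,1,2).astype(float),K(m),np.array(m["dist_coeffs"],float)).reshape(-1,2)
    P=np.c_[n,np.ones(len(n))]*d.reshape(-1,1); return (P@s["t"][:3,:3].T+s["t"][:3,3]).reshape(480,640,3), d>0
def rect(P):
    (c,s,a)=cv2.minAreaRect(P.astype(np.float32)[:,:2]); return np.round(c,1),np.round(s,1),round((a+45)%90-45,1)
def block(fn,xy,r=36,zlo=20):
    P,ok=cloud(fn); k=ok&(np.hypot(P[...,0]-xy[0],P[...,1]-xy[1])<r)&(P[...,2]>zlo)&(P[...,2]<75)
    q=P[k]; t=q[(q[:,2]>40)&(q[:,2]<48)]; return rect(q),"ledge",rect(t),np.round(np.percentile(q[:,2],99),1)
E
python3 - <<'E'
from m import *
for n,xy in {"angle":(454,-72),"round":(548,22),"ribs":(546,179),"cross":(446,253),"grx":(448,93)}.items(): print(n,*block("w1",xy))
P,ok=cloud("w1"); im=cv2.imread("pics/w1.png").astype(int)
for n,(u0,u1,v0,v1) in {"ribs":(125,208,0,160),"cross":(248,326,0,162),"angle":(350,425,0,162),"round":(465,550,0,148)}.items():
    b=np.zeros(ok.shape,bool); b[v0:v1,u0:u1]=1
    bl=b&ok&(im[...,0]-im[...,2]>45); ins=b&ok&(P[...,2]>30)&(P[...,2]<37)
    q=P[bl]; bay=q[q[:,0]<700]
    print(n,"blue",rect(q),"ins",rect(P[ins]),"floor z",np.round(np.median(bay[:,2]),1))
E
```

```text
Traceback (most recent call last):
  File "m.py", line 10, in block
    q=P[k]; t=q[(q[:,2]>40)&(q[:,2]<48)]; return rect(q),"ledge",rect(t),np.round(np.percentile(q[:,2],99),1)
                                                 ~~~~^^^
  File "m.py", line 7, in rect
    (c,s,a)=cv2.minAreaRect(P.astype(np.float32)[:,:2]); return np.round(c,1),np.round(s,1),round((a+45)%90-45,1)
            ~~~~~~~~~~~~~~~^^^^^^^^^^^^^^^^^^^^^^^^^^^^
cv2.error: OpenCV(4.12.0) /io/opencv/modules/imgproc/src/convhull.cpp:143: error: (-215:Assertion failed) total >= 0 && (depth == CV_32F || depth == CV_32S) in function 'convexHull'
```

```bash
sed -i 's/(P.astype(np.float32)\[:,:2\])/(np.ascontiguousarray(P[:,:2],np.float32))/' m.py
python3 - <<'E'
from m import *
U=[(388,282),(322,202),(198,205),(148,280),(265,283),(590,140),(168,130)]
print(np.c_[px2w("w1",U),px2w("w1",U,66)]); s=np.load("pics/w1.npz"); print(np.round(s["t"],2)); print([s["d"][v,u] for u,v in U])
E
```

```text
[[ 436.8  -78.8   65.3  437.1  -78.6   66. ]
 [ 541.2    9.9   65.7  541.2    9.9   66. ]
 [ 532.6  171.9   44.1  535.8  164.1   66. ]
 [ 435.8  238.1   67.   435.4  238.6   66. ]
 [ 433.8   83.1   66.3  433.7   83.1   66. ]
 [ 626.7 -367.5    0.   622.5 -315.2   66. ]
 [ 629.4  220.3    4.4  625.   194.    66. ]]
[[ 1.0000e-02 -9.7000e-01 -2.5000e-01  5.9578e+02]
 [-1.0000e+00 -1.0000e-02 -0.0000e+00  1.5910e+01]
 [ 0.0000e+00  2.5000e-01 -9.7000e-01  4.8343e+02]
 [ 0.0000e+00  0.0000e+00  0.0000e+00  1.0000e+00]]
[np.float32(444.7149), np.float32(418.2924), np.float32(440.83475), np.float32(442.26193), np.float32(443.89316), np.float32(462.2362), np.float32(455.31055)]
```

```bash
cat > run1.py <<'E'
from m import *
for n,xy in {"angle":(445,-75),"round":(545,12),"ribs":(540,175),"cross":(441,240),"grx":(440,85)}.items():
    try: print(n,*block("w1",xy))
    except Exception as e: print(n,"err")
P,ok=cloud("w1"); im=cv2.imread("pics/w1.png").astype(int)
for n,(u0,u1,v0,v1) in {"ribs":(125,208,0,160),"cross":(248,326,0,162),"angle":(350,425,0,162),"round":(465,550,0,148)}.items():
    b=np.zeros(ok.shape,bool); b[v0:v1,u0:u1]=1
    bl=b&ok&(im[...,0]-im[...,2]>45); ins=b&ok&(P[...,2]>30)&(P[...,2]<37)
    q=P[bl]; bay=q[q[:,0]<700]
    print(n,"blue",rect(q),"ins",rect(P[ins]),"floor z",np.round(np.median(bay[:,2]),1))
E
python3 run1.py
```

```text
angle (array([444.9, -87.9]), array([39.4, 40.5]), -0.9) ledge (array([444.7, -88. ]), array([39.1, 40.4]), -1.1) 66.9
round (array([540.9,  10.7]), array([41. , 39.9]), 11.0) ledge (array([540.9,  10.6]), array([41., 40.]), 11.2) 67.4
ribs (array([536.2, 166.1]), array([40.6, 39.7]), 2.3) ledge (array([536.2, 166.5]), array([39.6, 39.8]), 0.5) 66.8
cross (array([432.7, 242.8]), array([42.2, 40.5]), -10.0) ledge (array([432.6, 242.7]), array([42.1, 40.5]), -9.2) 66.6
grx (array([434.4,  77.7]), array([40.6, 40. ]), 1.2) ledge (array([434.4,  78. ]), array([40.6, 39.5]), 1.5) 67.1
ribs blue (array([682.7, 219.1]), array([ 84. , 168.8]), -2.3) ins (array([721.2, 214.4]), array([65.5, 65.3]), -2.4) floor z 2.8
cross blue (array([681.1,  57.5]), array([ 79.2, 169. ]), -0.7) ins (array([719.3,  56.4]), array([63.5, 64.9]), -1.2) floor z 2.9
angle blue (array([680.5, -76.5]), array([169.1,  79.8]), 2.7) ins (array([719. , -73.1]), array([65. , 64.9]), 3.3) floor z 3.1
round blue (array([ 707.1, -234. ]), array([168.3,  85.9]), 5.5) ins (array([ 745.9, -226.7]), array([65.8, 66.6]), 5.7) floor z 3.5
```

```bash
python3 - <<'E'
from m import *
P,ok=cloud("w1")
q=P[ok]
for n,(x,y,a) in {"angle":(445,-88,-1),"round":(541,10.7,11),"ribs":(536,166.3,1),"cross":(432.7,242.8,-9.6)}.items():
    for j in (90,0):
        t=np.radians(a+j); d=q[:,:2]-[x,y]; u=d@[np.cos(t),np.sin(t)]; v=d@[-np.sin(t),np.cos(t)]
        for s in (1,-1):
            k=(abs(v)<14)&(s*u>25)&(s*u<66); z=q[k][:,2]; print(n,j,s,k.sum(),np.round(np.percentile(z,[50,95,100]),1) if k.any() else "")
E
```

```text
angle 90 1 487 [0.4 2.  2.9]
angle 90 -1 393 [0.6 2.5 6.6]
angle 0 1 526 [0.4 1.8 3.8]
angle 0 -1 278 [0.5 1.9 2.7]
round 90 1 14403 [418.3 441.8 443.8]
round 90 -1 25175 [425.2 441.9 444.2]
round 0 1 605 [-0.2 11.3 13.3]
round 0 -1 495 [0.4 1.8 3.3]
ribs 90 1 324 [-0.1  1.4  2.4]
ribs 90 -1 544 [0.2 1.7 2.9]
ribs 0 1 590 [-0.5  0.9  6.7]
ribs 0 -1 493 [0.2 1.5 2.4]
cross 90 1 318 [-0.   1.6  2.5]
cross 90 -1 456 [0.1 1.7 3.2]
cross 0 1 496 [0.1 1.5 2.8]
cross 0 -1 294 [-0.5  1.   2.1]
```

Request:
carry_out --pt "0.0165 -0.005 -0.03 0.1" --pt "0.0165 -0.005 -0.07 0.18" --pt "0.0165 -0.005 -0.11 0.18" --pt "0.0165 -0.005 -0.15 0.18" --pt "0.0165 -0.005 -0.19 0.18" --pt "0.0165 -0.005 -0.22 0.18" --pt "0.0165 -0.005 -0.22 0.18"

```text
time_s: 2.45
eef_pos: [536.4, 5.3, 78.7]
tool_rot: [0.003, 0.77, -0.638, -0.003]
ft_force: [-2.3, 0.7, 0.2]
grip_width: 0.998
```

```bash
python3 - <<'E'
from h import *
shot("wrist","w2")
print(manip.get_state()["eef_pos"])
E
```

```text
[538.12163619   5.84748095  81.97129527]
```

View pics/w2.png

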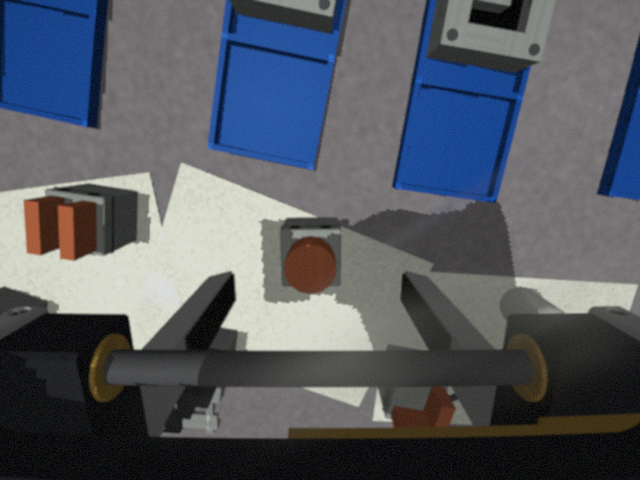

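```bash
python3 - <<'E'
from m import *
print(px2w("w2",[(310,265)],66),block("w2",(541,11))); print(manip.get_state()["eef_pos"],manip.get_state()["tool_rot"])
E
```

```text
[[544.   10.9  66. ]] ((array([541.4,  10.8]), array([40.6, 40.4]), 11.4), 'ledge', (array([541.4,  11.1]), array([40.6, 40.1]), 11.6), np.float64(66.8))
[538.12163619   5.84748095  81.97129527] [ 0.00189151  0.77020097 -0.63779511 -0.00206951]
```

Request:
carry_out --pt "0.002 0.003 -0.02 0.01" --pt "0.002 0.003 -0.05 0.01" --pt "0.002 0.003 -0.0705 0.01" --pt "0.002 0.003 -0.0705 0.01" --pt "0.002 0.003 -0.0705 0.01" --pt "0.002 0.003 -0.0705 0.01"

```text
time_s: 3.0
eef_pos: [543.8, 10.0, 16.0]
tool_rot: [-0.001, 0.774, -0.634, 0.001]
ft_force: [0.0, -0.0, 0.8]
grip_width: 1.0
```

Request:
carry_out --pt "-0.002 0 -0.001 0" --pt "-0.002 0 -0.001 0" --pt "-0.002 0 -0.001 0" --pt "-0.002 0 -0.001 0" --pt "-0.002 0 -0.001 0" --pt "-0.002 0 -0.001 0" --pt "-0.002 0 -0.001 0" --pt "-0.002 0 -0.001 0" --grip 0.2

```text
time_s: 3.67
eef_pos: [540.4, 10.2, 12.6]
tool_rot: [0.0, 0.774, -0.633, -0.0]
ft_force: [-0.0, -0.6, -0.0]
grip_width: 0.474
```

Request:
carry_out --pt "0 0 0 0" --pt "0 0 0 0" --pt "0 0 0 0" --grip 0.1

```text
time_s: 3.92
eef_pos: [540.4, 10.4, 12.6]
tool_rot: [-0.0, 0.774, -0.633, -0.0]
ft_force: [-0.8, 1.4, -0.7]
grip_width: 0.423
```

Request:
carry_out --pt "0 0 0.02 0" --pt "0 0 0.055 0" --pt "0 0 0.09 0" --pt "0.015 -0.03 0.1 0" --pt "0.03 -0.061 0.1 -0.03" --pt "0.045 -0.092 0.1 -0.06" --pt "0.06 -0.123 0.1 -0.1" --pt "0.075 -0.154 0.1 -0.1"

```text
time_s: 4.58
eef_pos: [615.5, -145.5, 112.5]
tool_rot: [0.0, 0.74, -0.672, -0.0]
ft_force: [0.4, -0.1, -3.7]
grip_width: 0.421
```

Request:
carry_out --pt "0.015 -0.03 0 0" --pt "0.03 -0.06 0 0" --pt "0.042 -0.083 0 0" --pt "0.046 -0.0915 0 0" --pt "0.046 -0.0915 -0.02 0" --pt "0.046 -0.0915 -0.055 0" --pt "0.046 -0.0915 -0.07 0" --pt "0.046 -0.0915 -0.07 0"

```text
time_s: 5.25
eef_pos: [658.4, -234.1, 38.3]
tool_rot: [0.001, 0.741, -0.671, -0.003]
ft_force: [-0.7, -0.2, -3.3]
grip_width: 0.423
```

Request:
carry_out --pt "0 0 -0.01 0" --pt "0 0 -0.018 0" --pt "0 0 -0.023 0" --pt "0 0 -0.025 0" --pt "0 0 -0.026 0" --pt "0 0 -0.0265 0" --pt "0 0 -0.0265 0" --pt "0 0 -0.0265 0"

```text
time_s: 5.92
eef_pos: [661.7, -235.3, 16.7]
tool_rot: [-0.0, 0.741, -0.671, 0.0]
ft_force: [-0.4, 0.3, -4.6]
grip_width: 0.421
```

Request:
carry_out --pt "0 0 -0.0005 0" --pt "0 0 -0.001 0" --pt "0 0 -0.0013 0" --pt "0 0 -0.0013 0"

```text
time_s: 6.25
eef_pos: [661.6, -235.4, 15.7]
tool_rot: [-0.0, 0.741, -0.671, 0.0]
ft_force: [-3.2, 1.6, 5.3]
grip_width: 0.425
```

Request:
carry_out --pt "0 0 0 0" --pt "0 0 0 0" --pt "0 0 0 0" --pt "0 0 0 0" --pt "0 0 0 0" --grip 0.75

```text
time_s: 6.67
eef_pos: [661.5, -235.3, 14.9]
tool_rot: [-0.0, 0.741, -0.671, 0.0]
ft_force: [0.2, -0.7, 0.2]
grip_width: 0.734
```

Request:
carry_out --pt "0 0 0.01 0" --pt "0 0 0.04 0" --pt "0 0 0.08 0" --pt "0 0 0.12 0" --pt "-0.02 0.03 0.13 0" --pt "-0.035 0.065 0.13 0" --pt "-0.05 0.1 0.13 0" --pt "-0.065 0.135 0.13 0"

```text
time_s: 7.33
eef_pos: [595.6, -99.1, 146.1]
tool_rot: [-0.0, 0.741, -0.672, 0.001]
ft_force: [1.1, 1.4, -0.5]
grip_width: 0.747
```

Request:
carry_out --pt "-0.038 0.003 0 -0.03" --pt "-0.076 0.006 0 -0.06" --pt "-0.114 0.009 0 -0.09" --pt "-0.1515 0.012 0 -0.115" --pt "-0.1515 0.012 -0.03 -0.115" --pt "-0.1515 0.012 -0.06 -0.115" --pt "-0.1515 0.012 -0.06 -0.115" --pt "-0.1515 0.012 -0.06 -0.115" --grip 1

```text
time_s: 8.0
eef_pos: [444.4, -88.0, 85.1]
tool_rot: [-0.0, -0.702, 0.713, 0.001]
ft_force: [-0.4, -0.3, 0.2]
grip_width: 1.004
```

```bash
cat > st.py <<'E'
import sys
from m import *
fn=sys.argv[1]; shot("wrist",fn); s=manip.get_state(); q=s["tool_rot"]
print(np.round(s["eef_pos"],1),"jaw",round(np.degrees(2*np.arctan2(q[2],q[1])),1),s["time_s"])
print(block(fn,(float(sys.argv[2]),float(sys.argv[3]))))
E
python3 st.py w3 445 -88
```

```text
[445.4 -88.   85.9] jaw 269.1 8.05
((array([445. , -88.4]), array([40.1, 40.3]), -1.0), 'ledge', (array([444.9, -88.5]), array([39.9, 40.3]), -1.5), np.float64(66.8))
```

View pics/w3.png

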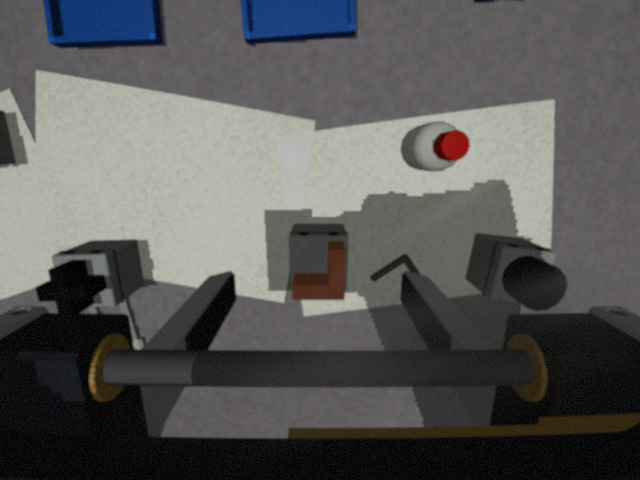

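The angle electrode (320,265) is centred between the jaws, and the scriber tip (390,270) lies low. I'll descend.

Request:
carry_out --pt "0 0 -0.03 0" --pt "0 0 -0.055 0" --pt "0 0 -0.071 0" --pt "0 0 -0.071 0" --pt "0 0 -0.071 0"

```text
time_s: 8.47
eef_pos: [445.6, -88.1, 14.7]
tool_rot: [0.0, -0.701, 0.713, 0.0]
ft_force: [-0.3, 0.4, 0.4]
grip_width: 0.999
```

Request:
carry_out --pt "0 0 0 0" --pt "0 0 0 0" --pt "0 0 0 0" --pt "0 0 0 0" --pt "0 0 0 0" --pt "0 0 0 0" --pt "0 0 0 0" --pt "0 0 0 0" --grip 0.1

```text
time_s: 9.13
eef_pos: [444.9, -88.2, 13.9]
tool_rot: [0.0, -0.701, 0.713, 0.0]
ft_force: [0.4, -0.7, -0.3]
grip_width: 0.468
```

Request:
carry_out --pt "0 0 0 0" --pt "0 0 0 0" --pt "0 0 0 0"

```text
time_s: 9.38
eef_pos: [444.9, -88.2, 13.9]
tool_rot: [0.0, -0.701, 0.713, 0.0]
ft_force: [0.1, -0.1, 1.1]
grip_width: 0.422
```

Request:
carry_out --pt "0 0 0.02 0" --pt "0 0 0.055 0" --pt "0 0 0.09 0" --pt "0.035 0.002 0.095 0.02" --pt "0.073 0.004 0.095 0.04" --pt "0.111 0.006 0.095 0.068" --pt "0.149 0.008 0.095 0.068" --pt "0.18 0.01 0.095 0.068"

```text
time_s: 10.05
eef_pos: [626.9, -78.2, 108.4]
tool_rot: [0.0, 0.725, -0.689, -0.0]
ft_force: [-1.2, -0.9, -4.5]
grip_width: 0.421
```

Request:
carry_out --pt "0.009 0.0005 0 0" --pt "0.009 0.0005 -0.02 0" --pt "0.009 0.0005 -0.05 0" --pt "0.009 0.0005 -0.075 0" --pt "0.009 0.0005 -0.085 0" --pt "0.009 0.0005 -0.089 0" --pt "0.009 0.0005 -0.091 0" --pt "0.009 0.0005 -0.091 0"

```text
time_s: 10.72
eef_pos: [634.4, -77.7, 18.6]
tool_rot: [-0.0, 0.725, -0.689, 0.0]
ft_force: [-0.2, -0.2, -3.6]
grip_width: 0.424
```

Request:
carry_out --pt "0 0 0 0" --pt "0 0 -0.0005 0" --pt "0 0 -0.0008 0" --pt "0 0 -0.001 0" --pt "0 0 -0.001 0" --pt "0 0 -0.001 0"

```text
time_s: 11.22
eef_pos: [634.0, -77.8, 17.1]
tool_rot: [-0.0, 0.725, -0.689, 0.0]
ft_force: [-0.0, 0.8, -3.6]
grip_width: 0.421
```

Request:
carry_out --pt "0 0 -0.0005 0" --pt "0 0 -0.001 0" --pt "0 0 -0.001 0" --pt "0 0 -0.001 0"

```text
time_s: 11.55
eef_pos: [634.1, -77.8, 16.9]
tool_rot: [-0.0, 0.725, -0.689, 0.0]
ft_force: [-6.0, -0.3, 12.7]
grip_width: 0.427
```

Contact. I'll release and go on to the copper ribs.

Request:
carry_out --pt "0 0 0 0" --pt "0 0 0 0" --pt "0 0 0 0" --pt "0 0 0 0" --pt "0 0 0 0" --grip 0.75

```text
time_s: 11.97
eef_pos: [634.0, -77.7, 15.9]
tool_rot: [-0.0, 0.725, -0.689, 0.0]
ft_force: [0.6, 0.7, 0.8]
grip_width: 0.731
```

Request:
carry_out --pt "0 0 0.01 0" --pt "0 0 0.04 0" --pt "0 0 0.08 0" --pt "0 0 0.12 0" --pt "-0.01 0.03 0.13 0" --pt "-0.025 0.065 0.13 0" --pt "-0.04 0.1 0.13 0" --pt "-0.055 0.135 0.13 0"

```text
time_s: 12.63
eef_pos: [578.3, 58.5, 147.1]
tool_rot: [-0.0, 0.725, -0.689, 0.0]
ft_force: [0.5, 1.5, -0.1]
grip_width: 0.751
```

Request:
carry_out --pt "-0.014 0.037 0 -0.02" --pt "-0.028 0.073 0 -0.035" --pt "-0.0425 0.109 0 -0.035" --pt "-0.0425 0.109 -0.03 -0.035" --pt "-0.0425 0.109 -0.06 -0.035" --pt "-0.0425 0.109 -0.06 -0.035" --pt "-0.0425 0.109 -0.06 -0.035" --pt "-0.0425 0.109 -0.06 -0.035" --grip 1

```text
time_s: 13.3
eef_pos: [537.2, 166.2, 87.4]
tool_rot: [-0.0, 0.713, -0.701, 0.0]
ft_force: [0.2, -0.9, 0.6]
grip_width: 0.999
```

```bash
python3 st.py w4 536 166
```

```text
[537.5 166.3  87.7] jaw -89.1 13.35
((array([536.1, 167.9]), array([40.6, 40.3]), 1.2), 'ledge', (array([536.1, 168. ]), array([40.6, 40. ]), 1.5), np.float64(66.8))
```

Request:
carry_out --pt "-0.001 0.0015 -0.03 0" --pt "-0.001 0.0015 -0.055 0" --pt "-0.001 0.0015 -0.072 0" --pt "-0.001 0.0015 -0.072 0" --pt "-0.001 0.0015 -0.072 0"

```text
time_s: 13.77
eef_pos: [535.9, 167.7, 14.9]
tool_rot: [-0.0, 0.713, -0.701, 0.0]
ft_force: [1.2, -0.0, 0.5]
grip_width: 0.996
```

Request:
carry_out --pt "0 0 0 0" --pt "0 0 0 0" --pt "0 0 0 0" --pt "0 0 0 0" --pt "0 0 0 0" --pt "0 0 0 0" --pt "0 0 0 0" --pt "0 0 0 0" --grip 0.1

```text
time_s: 14.43
eef_pos: [535.4, 167.8, 13.9]
tool_rot: [-0.0, 0.713, -0.701, -0.0]
ft_force: [0.3, -0.3, 0.1]
grip_width: 0.469
```

Request:
carry_out --pt "0 0 0 0" --pt "0 0 0 0" --pt "0 0 0 0"

```text
time_s: 14.68
eef_pos: [535.4, 167.9, 13.9]
tool_rot: [-0.0, 0.713, -0.701, -0.0]
ft_force: [-0.2, 1.1, 1.0]
grip_width: 0.423
```

Request:
carry_out --pt "0 0 0.02 0" --pt "0 0 0.055 0" --pt "0 0 0.09 0" --pt "0.033 0.016 0.095 -0.02" --pt "0.067 0.033 0.095 -0.04" --pt "0.1 0.05 0.095 -0.058" --pt "0.101 0.05 0.095 -0.058" --pt "0.101 0.05 0.08 -0.058"

```text
time_s: 15.35
eef_pos: [638.4, 219.3, 94.9]
tool_rot: [0.002, -0.692, 0.721, -0.0]
ft_force: [-0.4, 0.5, -4.2]
grip_width: 0.426
```

Request:
carry_out --pt "0 0 -0.02 0" --pt "0 0 -0.045 0" --pt "0 0 -0.062 0" --pt "0 0 -0.07 0" --pt "0 0 -0.075 0" --pt "0 0 -0.076 0" --pt "0 0 -0.0765 0" --pt "0 0 -0.0765 0"

```text
time_s: 16.02
eef_pos: [636.6, 217.9, 17.9]
tool_rot: [0.0, -0.692, 0.722, -0.0]
ft_force: [0.1, -0.5, -3.9]
grip_width: 0.423
```

Request:
carry_out --pt "0 0 -0.0003 0" --pt "0 0 -0.0005 0" --pt "0 0 -0.001 0" --pt "0 0 -0.0015 0" --pt "0 0 -0.0015 0" --pt "0 0 -0.0015 0"

```text
time_s: 16.52
eef_pos: [636.7, 217.8, 16.7]
tool_rot: [0.0, -0.692, 0.722, -0.0]
ft_force: [-3.1, -1.8, 6.9]
grip_width: 0.424
```

Contact. I'll release and go to the copper cross.

Request:
carry_out --pt "0 0 0 0" --pt "0 0 0 0" --pt "0 0 0 0" --pt "0 0 0 0" --pt "0 0 0 0" --grip 0.75

```text
time_s: 16.93
eef_pos: [636.4, 217.8, 15.9]
tool_rot: [0.0, -0.692, 0.722, 0.0]
ft_force: [-0.6, 0.3, -1.1]
grip_width: 0.732
```

Request:
carry_out --pt "0 0 0.01 0" --pt "0 0 0.04 0" --pt "0 0 0.08 0" --pt "0 0 0.11 0" --pt "-0.03 0.005 0.12 -0.02" --pt "-0.065 0.01 0.12 -0.05" --pt "-0.1 0.015 0.12 -0.08" --pt "-0.135 0.02 0.12 -0.12"

```text
time_s: 17.6
eef_pos: [500.0, 237.8, 136.8]
tool_rot: [0.001, -0.647, 0.762, -0.0]
ft_force: [0.1, 0.8, 0.5]
grip_width: 0.748
```

Request:
carry_out --pt "-0.035 0.002 0 0" --pt "-0.069 0.005 0 0" --pt "-0.069 0.005 -0.02 0" --pt "-0.069 0.005 -0.05 0" --pt "-0.069 0.005 -0.05 0" --pt "-0.069 0.005 -0.05 0" --pt "-0.069 0.005 -0.05 0" --grip 1

```text
time_s: 18.18
eef_pos: [432.9, 243.2, 87.1]
tool_rot: [0.0, -0.648, 0.762, 0.0]
ft_force: [0.2, -0.4, 0.7]
grip_width: 1.0
```

```bash
python3 st.py w5 433 243
```

```text
[433.2 243.2  87.3] jaw 260.7 18.2333
((array([432.2, 243.8]), array([40.2, 41.5]), -9.5), 'ledge', (array([432.3, 243.8]), array([40.1, 41.5]), -9.2), np.float64(66.8))
```

View pics/w5.png

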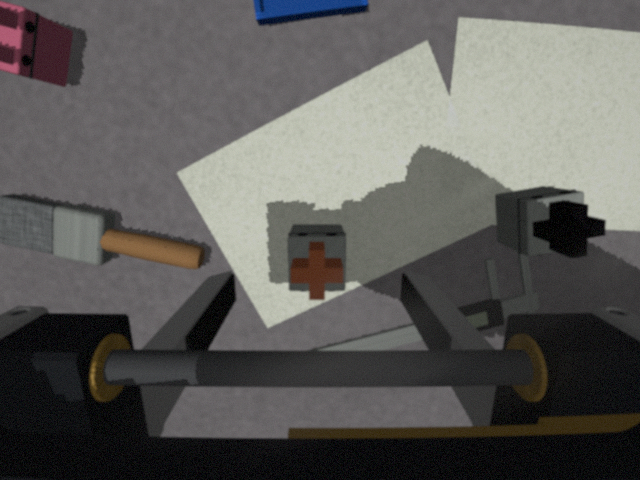

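The copper cross (317,268) is centred and square. The brush handle end (200,255) and caliper beam (370,340) are near, so I'll check them against the finger places.

```bash
python3 - <<'E'
from m import *
print(px2w("w5",[(200,258),(190,245),(320,349),(410,335)]))
E
```

```text
[[442.9 333.7  15.5]
 [453.6 340.3  11.8]
 [342.4 255.4   3.7]
 [342.6 176.3   3.1]]
```

Both are clear of the fingers.

Request:
carry_out --pt "-0.001 0.0005 -0.03 0" --pt "-0.001 0.0005 -0.055 0" --pt "-0.001 0.0005 -0.072 0" --pt "-0.001 0.0005 -0.072 0" --pt "-0.001 0.0005 -0.072 0"

```text
time_s: 18.65
eef_pos: [431.6, 243.5, 14.5]
tool_rot: [-0.0, -0.648, 0.762, 0.0]
ft_force: [-0.1, -0.4, -0.1]
grip_width: 1.0
```

Request:
carry_out --pt "0 0 0 0" --pt "0 0 0 0" --pt "0 0 0 0" --pt "0 0 0 0" --pt "0 0 0 0" --pt "0 0 0 0" --pt "0 0 0 0" --pt "0 0 0 0" --grip 0.1

```text
time_s: 19.32
eef_pos: [431.4, 243.2, 13.9]
tool_rot: [-0.0, -0.648, 0.762, 0.0]
ft_force: [-0.8, -0.3, 0.6]
grip_width: 0.468
```

Request:
carry_out --pt "0 0 0 0" --pt "0 0 0 0" --pt "0 0 0 0"

```text
time_s: 19.57
eef_pos: [431.4, 243.4, 13.9]
tool_rot: [0.0, -0.648, 0.762, 0.0]
ft_force: [-1.0, 0.3, 1.0]
grip_width: 0.425
```

Request:
carry_out --pt "0 0 0.02 0" --pt "0 0 0.055 0" --pt "0 0 0.09 0" --pt "0.025 -0.023 0.1 0.03" --pt "0.052 -0.048 0.1 0.06" --pt "0.08 -0.073 0.1 0.09" --pt "0.108 -0.099 0.1 0.12" --pt "0.136 -0.124 0.1 0.145"

```text
time_s: 20.23
eef_pos: [568.2, 117.3, 113.7]
tool_rot: [-0.0, -0.702, 0.712, -0.0]
ft_force: [0.4, 0.6, -4.2]
grip_width: 0.425
```

Request:
carry_out --pt "0.028 -0.026 0 0" --pt "0.053 -0.049 0 0" --pt "0.067 -0.0615 0 0" --pt "0.067 -0.0615 -0.01 0" --pt "0.067 -0.0615 -0.035 0" --pt "0.067 -0.0615 -0.06 0" --pt "0.067 -0.0615 -0.07 0" --pt "0.067 -0.0615 -0.07 0"

```text
time_s: 20.9
eef_pos: [632.1, 57.7, 41.1]
tool_rot: [-0.002, -0.702, 0.713, 0.002]
ft_force: [-0.2, -0.9, -2.5]
grip_width: 0.421
```

Request:
carry_out --pt "0 0 -0.01 0" --pt "0 0 -0.018 0" --pt "0 0 -0.023 0" --pt "0 0 -0.025 0" --pt "0 0 -0.026 0" --pt "0 0 -0.0265 0" --pt "0 0 -0.0265 0"

```text
time_s: 21.48
eef_pos: [634.6, 57.8, 17.7]
tool_rot: [0.0, -0.701, 0.713, -0.0]
ft_force: [-0.3, 0.3, -2.5]
grip_width: 0.426
```

Request:
carry_out --pt "0 0 -0.0003 0" --pt "0 0 -0.0005 0" --pt "0 0 -0.001 0" --pt "0 0 -0.0013 0" --pt "0 0 -0.0013 0"

```text
time_s: 21.9
eef_pos: [634.7, 57.8, 16.9]
tool_rot: [0.0, -0.701, 0.713, -0.0]
ft_force: [-3.6, -1.0, 8.6]
grip_width: 0.422
```

Contact. I'll release, retreat and take a last look.

Request:
carry_out --pt "0 0 0 0" --pt "0 0 0 0" --pt "0 0 0 0" --pt "0 0 0 0" --pt "0 0 0 0" --grip 0.75

```text
time_s: 22.32
eef_pos: [634.5, 57.7, 16.1]
tool_rot: [0.0, -0.701, 0.713, -0.0]
ft_force: [-0.4, -0.8, -0.8]
grip_width: 0.729
```

Request:
carry_out --pt "0 0 0.01 0" --pt "0 0 0.04 0" --pt "0 0 0.08 0" --pt "0 0 0.12 0" --pt "-0.01 -0.01 0.16 0" --pt "-0.03 -0.02 0.2 0" --pt "-0.05 -0.03 0.24 0" --pt "-0.08 -0.04 0.27 0"

```text
time_s: 22.98
eef_pos: [561.3, 20.2, 281.5]
tool_rot: [0.001, -0.701, 0.713, -0.001]
ft_force: [-0.5, -1.1, 1.0]
grip_width: 0.752
```

Request:
carry_out --pt "-0.03 0 0 0" --pt "-0.03 0 0 0" --pt "-0.03 0 0 0" --pt "-0.03 0 0 0" --pt "-0.03 0 0 0" --pt "-0.03 0 0 0"

```text
time_s: 23.48
eef_pos: [531.7, 20.4, 277.9]
tool_rot: [-0.0, -0.701, 0.713, 0.001]
ft_force: [0.7, -0.5, 0.2]
grip_width: 0.75
```

```bash
python3 - <<'E'
from m import *
shot("wrist","w6"); shot("side","s6")
for n,b in {"round":(661.3,-235),"cross":(634.3,58),"ribs":(636.3,218),"angle":(634.1,-77.6)}.items(): print(n,b,block("w6",b,34))
E
```

```text
round (661.3, -235) ((array([ 662.1, -234.9]), array([41.6, 41.2]), 6.1), 'ledge', (array([ 662. , -234.8]), array([41.5, 40.9]), 6.8), np.float64(70.5))
cross (634.3, 58) ((array([634.9,  56.9]), array([39.3, 39. ]), -1.0), 'ledge', (array([634.9,  56.9]), array([39.2, 39. ]), -1.1), np.float64(70.1))
ribs (636.3, 218) ((array([637. , 216.1]), array([41.1, 40.8]), -2.5), 'ledge', (array([636.6, 215.7]), array([40.8, 40.8]), -4.3), np.float64(69.9))
angle (634.1, -77.6) ((array([633.6, -77.9]), array([40.5, 39.9]), 4.3), 'ledge', (array([633.6, -78. ]), array([40.5, 39.7]), 4.4), np.float64(70.4))
```

View pics/w6.png

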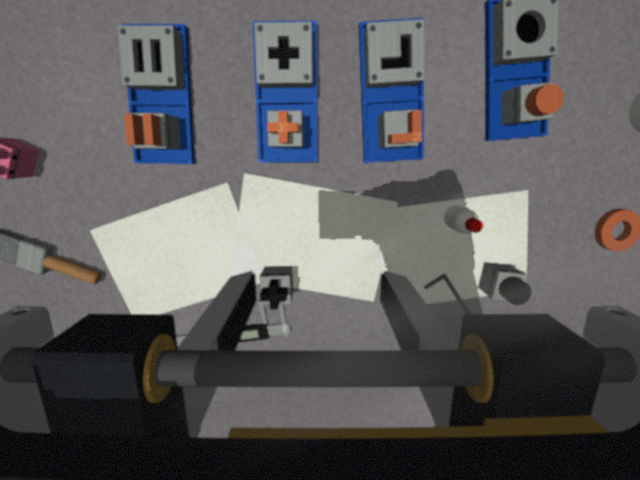

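View pics/s6.png

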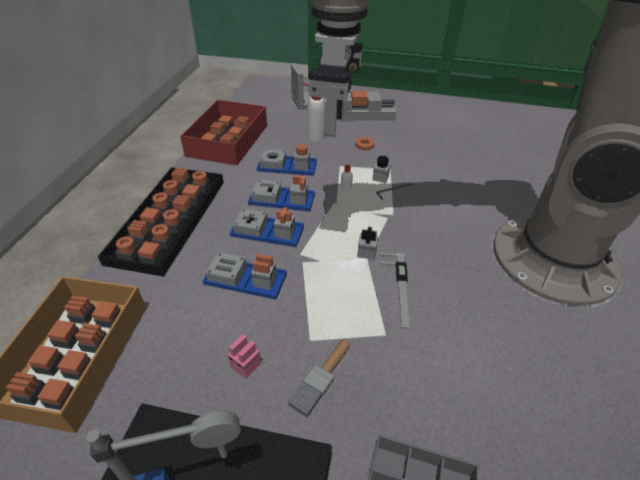

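All four stand upright in the matching bays: ribs (150,130), cross (284,127), angle (402,129) and round (528,102). Top heights are about 70 mm, which is 66 plus the 3 mm floor. Both graphite electrodes are where they were, so I'm handing in.

```bash
python3 -c "
from plant import manip
print(manip.job_done())"
```

```text
the job is handed in; nothing more can be done
None
```

All four loose copper electrodes (round, angle, ribs, cross) are set in the empty bays of the trays with the matching cavities. I handed the job in at about 24 s of the 96 s allowed.

- **Placement:** the last wrist depth check puts each block within about 2.5 mm of its bay centre. The tops read 70–70.5 mm, against 69 mm expected (66 mm plus the 3 mm floor). At set-down the wrist force stayed under about 15 N.
- **Left alone:** by eye in the last pictures, both graphite electrodes, the pink look-alike and the bin stock appear unmoved.
- **Failed or disagreeing checks:** my first rough scene-camera estimates were up to about 16 mm off the wrist measurements, so I used the wrist figures throughout. No final check failed.

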